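# Cover the first layer and hold the next bush over it in tongs

### The job

Lay the brown separator board squarely on the four small bushes in the yellow tray, centred and running the tray's long way, and let go of it. Then take up the spring tongs, close them on the greased brass bush (never touch it with the gripper itself), and hold it upright over the middle of the board, clear of it by at least 5 cm, ready for the next layer: finish while still holding it there in the tongs. Leave the black bush, the green pot and the carton alone.

Things in the scene. Friction and masses are not known exactly. Their poses are not given: they have to be found in the camera images.
- tray: fixed yellow tray, 170 mm along its x, 130 mm along its y, with an 18 mm high rim, 4 mm thick. On it stand four brass bushes, fixed, 18 mm across, at x +-32, y +-13 mm; their tops, the first layer, lie 40 mm above the table. Origin: centre of the underside, on the table
- board: loose brown separator board, 100 mm (its x) by 60 mm (its y) by 6 mm thick, 50 g. Origin: centre of the underside. Starts lying on its blue stand, underside 22 mm above the table, its x along the stand's x
- board_stand: fixed blue block under the board, 80 x 34 x 22 mm high, so the board overhangs it by 13 mm on its long sides. Origin: centre of the underside, on the table
- brass_bush: loose brass-coloured bush, an upright cylinder 30 mm across and 30 mm high, about 100 g, solid but for the look (its dark bore is only drawn). Origin: centre of the underside; z is its axis. Starts on one of two alike round blue stands, 25 mm high and 50 mm across (42 mm at the top); the other stand carries the black bush
- black_bush: loose black bush of the same size on the other blue stand; to be left alone. Origin: centre of the underside
- tongs: loose steel spring tongs lying level, 120 g, arms along x, tips to +x. Origin: at the underside of the arms (36 mm above the table at the start), on the centre line between two red grip sleeves 60 mm long (x -30 to 30). Arms 18 mm tall; bridge and hinge at x -120. The -y arm is part of this body, the +y arm swings. Arms parallel: 46 mm over the sleeves (y +-23; the +y one tapers 0.06 rad to the tip). They balance at x 0
- tongs_tip (a point): point of the tongs at x 68, y 0, z 9 mm in their frame: middle between the two black rubber tip pads when the arms are parallel. The pads are 34 mm long (x 51 to 85), 18 mm tall, and leave a 30 mm gap (y +-15) when the arms are parallel
- tongs_jaw (a joint): angle of the +y arm about its upright hinge at x -120, y 19 mm of the tongs: 0 = parallel (on the bush); 0.14 = spread by the spring, as at the start (63 mm over the sleeves at x 0, 56 mm between tips); -0.05 = shut (40 mm over the sleeves). The spring always pushes it open: squeezing the sleeves takes 8 N when open, 12 N at 0, so part-closed tongs stay gripped and follow the fingers
- tongs_rest: fixed rest under the tongs: base plate 210 x 70 x 8 mm and two wooden cross bars 36 mm high, 12 mm thick, at x -115 and x +60 mm, so that the sleeves are free below and beside. Its origin is on the table under the tongs' origin, its x along theirs at the start
- pot: loose green pot with a dark lid, 60 mm across, 65 mm high; to be left alone. Origin: centre of the underside
- carton: loose brown carton with a pale band, 60 x 80 x 50 mm high; to be left alone. Origin: centre of the underside

How it is judged (in metres and radians):
On the way, in this order (a step that is already met when the one before it is completed fails the run):
1. the separator board lies squarely on the four bushes of the tray, let go (x of board in the frame of tray between -0.012 and 0.012 m and y of board in the frame of tray between -0.012 and 0.012 m and z of board in the frame of tray between 0.037 and 0.043 m and angle between the x axis of board and the x axis of tray, either way round below 0.15 rad and angle between board's own z axis and vertical below 0.08 rad and contact force between the fingers and board below 0.1 N and linear speed of board below 0.02 m/s), for 0.2 s.
2. the brass bush is lifted in the closed tongs, the gripper on the tongs only (contact force between tongs and brass_bush above 2 N and contact force between the fingers and tongs above 2 N and contact force between each of the arm, the fingers and brass_bush below 0.1 N and value of joint tongs_jaw between -0.035 and 0.035 rad and height (world z) of brass_bush above 0.045 m), for 0.2 s.
At the end, for the whole second after the job is handed in: Board flat on the four bushes, within 12 mm and 0.15 rad of the tray, not touched by the gripper. Bush clamped by the gripped tongs alone (over 2 N, jaw within 0.035 rad of 0), still, upright within 0.35 rad, within 30 mm of over the board's middle, 45 mm or more above it (all of step 1 and contact force between tongs and brass_bush above 2 N and contact force between the fingers and tongs above 2 N and contact force between each of the arm, the fingers and brass_bush below 0.1 N and value of joint tongs_jaw between -0.035 and 0.035 rad and z of brass_bush in the frame of board above 0.051 m and horizontal distance between brass_bush and board below 0.03 m and angle between brass_bush's own z axis and vertical below 0.35 rad and contact force between brass_bush and board below 0.1 N and linear speed of brass_bush below 0.03 m/s); the arm keeps its last pose, push and grip.
It fails at once if the gripper or arm touches the brass bush (contact force between any of the fingers, the arm and brass_bush above 0.5 N).
It fails at once if the black bush is disturbed (distance of black_bush from where it was at the start of the episode above 0.015 m).
It fails at once if the green pot is disturbed (distance of pot from where it was at the start of the episode above 0.015 m).
It fails at once if the carton is disturbed (distance of carton from where it was at the start of the episode above 0.015 m).
It also fails if it takes over 54 s, if anything falls off the work surface, if the arm or the gripper's body presses on something with over 40 N, if the wrist force passes 120 N, or if a joint passes its speed limit or range.

### The arm

A 6-joint arm with a two-finger parallel gripper is mounted at the origin on the work surface. World frame = base frame: x ahead of the robot, y to its left, z up, the work surface at z = 0. Lengths are in mm, angles in rad, forces in N, time in s.
With the tool pointing down it reaches from about 350 to 775 mm from the base axis. Payload 7.3 kg.
Tool frame: the origin (TCP) lies between the finger pads; the fingertips stand 22 mm ahead of it and the grasp point (between the pads) lies 3 mm ahead of it; z points along the fingers, x is the direction in which the jaws open and shut, and the axes are right-handed (so a half turn about z gives the same grasp; the last joint's range is limited). The gripper opens to 92 mm and grips with 3 to 60 N. Pads are 19 mm wide; open, the fingers measure 130 mm over their backs; the gripper's body (75 mm by 190 mm) begins 47 mm behind the grasp point.
Start: joints at [0.961, 0.342, 1.524, -0, 1.275, -0.146], TCP at [234.847, 469.563, 248.741] pointing down, gripper open.
Joint ranges: [-2.53, 2.53], [-0.77, 2.02], [0.04, 2.7], [-1, 4.14], [0.28, 2.66], [-3.11, 3.11]. Speed limits (rad/s): [2.57, 2.57, 3.14, 3.14, 3.14, 3.14].

### API

Orientations are given as [roll, pitch, yaw] about the fixed x, y, z axes, in that order (R = Rz(yaw) Ry(pitch) Rx(roll)).
In Python, from plant import * gives the robot as it stands. The module is installed in compiled form; this text tells all that it offers.
- The arm moves only by the shell command python3 -m handwheel 'ROWS' [OPENING]. ROWS is a JSON object of lists of equal length, an entry for each row: "translation": the shift along the world's x, y, z in units of 15 cm (1.0 is 15 cm), a list of three; "twist": the turn about the world's z in units of 90 degrees (1.0 is 90 degrees). In form: {"translation": [[tx, ty, tz], ...], "twist": [twist, ...]}. A call has exactly 8 rows; each row shifts and turns the pose as measured when the row begins; what a row does not reach is not made up. A row lasts 1/8 s, in which the tool goes at most 62.5 mm and 10.7 degrees, less where a joint would pass 70% of its speed; a pose out of reach is approached as far as the arm can. A call with a number of a shift or a turn outside -1 to 1 is refused whole. A call with a gripper value outside its range is refused whole. OPENING is the closure in counts, from 0 (fully open) to 255 (shut), set as the call begins (- or left out, the last holds). The fingers move at their own pace and stop on an object; the grip force is fixed at half the most. Time passes only in rows, so rows that do not move let the fingers close, or fill a call up. It gives the time, the measured TCP pose, the force and the opening at its end, in the units of the state.
- get_obs(): the state, without advancing time (a new reading comes with each control period).
- capture(name): name is "scene" or "top"; returns a dict with "img" (384x512x3 uint8, red, green, blue), "vertical_fov" (degrees; the focal length in pixels is half the picture's height over the tangent of half this angle, whatever the lens; pixels are square), "cx", "cy" (the principal point, pixels), "distortion" ([k1, k2, p1, p2, k3] as OpenCV has them; the pictures are not rectified), "world_from_camera" (4x4, takes a point from camera to world coordinates). Camera axes: x right, y up, looking along -z (the intrinsics and any distortion apply to the point x, -y, -z); pixel columns grow to the right and rows downward; lengths in mm; the calibration is good to about 2 mm. A picture is of the moment at which its call begins. There is no depth.
- close_job(): hands the job in, once; it reports no verdict.
Trained networks look in the newest picture that a camera, given by its name, has taken for a name from the list of things; names that differ only in an ending like _2 or _b are one class to them, and where a whole thing is asked for, a point or a joint stands for the part that bears it (a point fixed in the world has none). Each returns a list of dicts, best first, with "score" (0 to 1); they miss things now and then, are a little off and sometimes report something else, mostly with a low value. They report only what shows in the picture. A call takes as long as a camera call.
- search_frame(camera, label): "position" ([x, y, z] in mm, in the coordinates of the camera as it stood for that picture, good to about 4 mm: the middle of the surface that is visible of it).
- spot_point(camera, label): "position" ([x, y, z] in mm, in the coordinates of the camera as it stood for that picture, good to about 4 mm: a listed point, or the origin of a listed thing).
The state is a dict: "time": time; "joint_positions": joint angles; "dq": joint speeds; "tau": joint torques, N m; "tool_pos": TCP position; "tcp_rot": TCP orientation; "contact_force": force on the tool from outside, world axes, zero at the start; "moment": the same for the moment, N m; "grip_width": finger opening in mm.
Only numpy, scipy, OpenCV 4.12 (cv2) and the standard library are available. Lean on these libraries where they do the work, as an engineer would, in place of code of your own. Each camera call takes 0.05 s, during which the arm holds its last target.

## Working session

There is one attempt and no reset: what is moved stays moved. The work goes in short steps, Python scripts to look and compute and a shell command to move; the robot and the scene stay as the last step left them, time stands still between calls to the robot, and variables do not carry over. Pictures are saved under pics/ and viewed, and the job is handed in when it is done.

```bash
mkdir -p pics; ls
cat > h.py <<'E'
from plant import *
import numpy as np, cv2
def cap(n,fn=None):
    c=capture(n)
    if fn: cv2.imwrite('pics/'+fn,c['img'][:,:,::-1])
    return c
def K(c):
    h=c['img'].shape[0]; f=h/2/np.tan(np.radians(c['vertical_fov'])/2)
    return np.array([[f,0,c['cx']],[0,f,c['cy']],[0,0,1.]])
def w(c,p):
    return (np.array(c['world_from_camera'])@np.r_[p,1])[:3]
def pix2w(c,uv,z):
    p=cv2.undistortPoints(np.array([[uv]],float),K(c),np.array(c['distortion'],float))[0,0]
    T=np.array(c['world_from_camera']); d=T[:3,:3]@np.array([p[0],-p[1],-1]); o=T[:3,3]
    return o+d*(z-o[2])/d[2]
def w2pix(c,P):
    T=np.linalg.inv(np.array(c['world_from_camera'])); q=T@np.r_[P,1]
    q=np.array([q[0],-q[1],-q[2]])
    return cv2.projectPoints(q.reshape(1,1,3),np.zeros(3),np.zeros(3),K(c),np.array(c['distortion'],float))[0].ravel()
E
python3 - <<'E'
from h import *
np.set_printoptions(precision=1,suppress=True)
for n in ['top','scene']:
    c=cap(n,n+'0.png')
    print(n,c['vertical_fov'],c['distortion'],np.array(c['world_from_camera'])[:3,3])
    for l in ['tray','board','board_stand','brass_bush','black_bush','tongs','tongs_tip','tongs_rest','pot','carton']:
        print(l,[(round(r['score'],2),w(c,r['position'])) for r in spot_point(n,l)[:2]])
o=get_obs();print(o['time'],o['tool_pos'],o['tcp_rot'],o['grip_width'])
E
```

```text
pics
top 43.635096087087575 [-0.1  0.   0.   0.   0. ] [ 257.9    6.4 1311.5]
tray [(0.9, array([461.4, 319.9,   1.1]))]
board [(0.87, array([489.8,  47.1,  25.3]))]
board_stand []
brass_bush [(0.39, array([626.1, -92.3,  25.9]))]
black_bush [(0.49, array([630.8,  51.7,  23.2]))]
tongs [(0.79, array([ 452. , -345.1,   36.8]))]
tongs_tip []
tongs_rest [(0.68, array([ 451.7, -347.6,   -0.6]))]
pot [(0.88, array([ 738.3, -260.8,    3.7]))]
carton [(0.96, array([742.4, 161.9,  -2.3]))]
scene 52.955514635443244 [-0.  0.  0.  0.  0.] [1233.3 -341.3  622.1]
tray [(0.79, array([461. , 319.4,   1.3])), (0.64, array([ 738.3, -258.3,    2.4]))]
board [(0.84, array([490.4,  50.1,  19.1]))]
board_stand [(0.54, array([ 451.6, -349.2,    1.6])), (0.42, array([488.5,  48. ,  -0.4]))]
brass_bush [(0.67, array([627.6, -87.2,  25.4]))]
black_bush [(0.7, array([631.2,  55.2,  27.7]))]
tongs [(0.57, array([ 452.8, -347.6,   36.7]))]
tongs_tip [(0.6, array([ 523.6, -351.5,   46.7]))]
tongs_rest [(0.9, array([ 453.6, -345.8,    0.2]))]
pot [(0.76, array([ 736. , -260.7,    4.4]))]
carton [(0.56, array([743.7, 163.2,   1.8]))]
1.1 [234.9 469.6 248.7] [ 3.1 -0.   1.1] 91.88912665522794
```

View pics/top0.png

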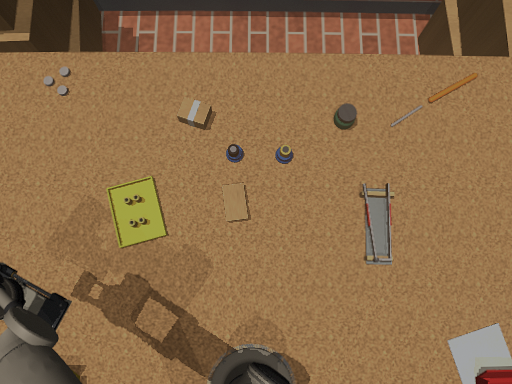

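View pics/scene0.png

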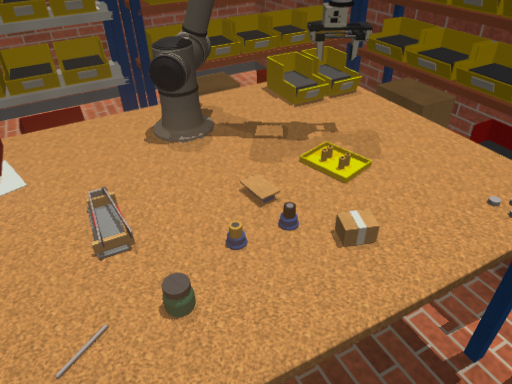

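The top view shows the tray at (137,212), board at (235,202), black bush at (234,152), brass bush at (285,154), tongs at (378,225) with tips up (+x), pot at (346,116) and carton at (196,114). The networks agree with this. Next I zoom in to get the yaws.

Run:
```python
from h import *
c=cap('top'); im=c['img'][:,:,::-1]
def z(x0,y0,x1,y1,s): return cv2.resize(im[y0:y1,x0:x1],None,fx=s,fy=s,interpolation=cv2.INTER_CUBIC)
a=z(100,170,170,255,5);b=z(215,175,255,230,6);d=z(350,175,405,270,5)
H=480
cv=np.zeros((H,800,3),np.uint8)
x=0
a=z(100,170,166,254,5)[:480];b=z(218,176,256,228,6);d=z(355,178,400,268,5)
for i in (a,b,d):
    i=i[:480]; cv[:i.shape[0],x:x+i.shape[1]]=i[:, :800-x]; print(x,i.shape); x+=i.shape[1]+2
cv2.imwrite('pics/z1.png',cv)
np.set_printoptions(precision=2,suppress=True)
hsv=cv2.cvtColor(im,cv2.COLOR_BGR2HSV)
m=cv2.inRange(hsv,(25,150,90),(34,255,255)); m[:170]=0;m[255:]=0;m[:,:95]=0;m[:,175:]=0
pts=np.argwhere(m)[:,::-1].astype(float)
W=np.array([pix2w(c,p,18)[:2] for p in pts]).astype(np.float32)
print('tray',cv2.minAreaRect(W),len(W))
for l in ('board','tongs'): print([ (r['score'],w(c,r['position'])) for r in search_frame('top',l)])
```

```text
0 (420, 330, 3)
332 (312, 228, 3)
562 (450, 225, 3)
tray ((461.7222900390625, 318.15509033203125), (171.4048614501953, 130.9517822265625), 16.09043312072754) 2404
[(0.93, array([490.19,  50.01,  29.67]))]
[(0.93, array([ 427.12, -346.07,   56.01]))]
```

View pics/z1.png

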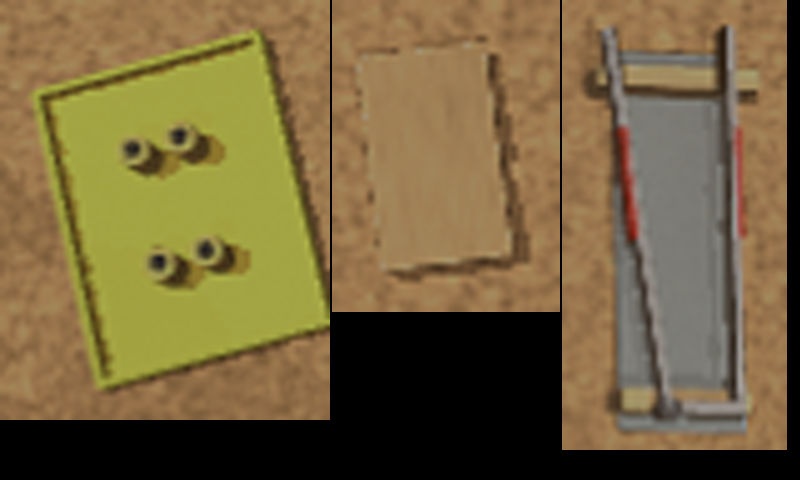

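Run:
```python
from h import *
np.set_printoptions(precision=1,suppress=True)
c=cap('top')
def q(pts,ox,s,x0,y0,z): return np.array([pix2w(c,((x-ox+.5)/s+x0-.5,(y+.5)/s+y0-.5),z)[:2] for x,y in pts])
def ang(a,b): return np.degrees(np.arctan2(*(a-b)[::-1]))
t=q([(134,150),(181,138),(208,250),(161,262)],0,5,100,170,40); print('bushes',t,t.mean(0),ang(t[0],t[3]),ang(t[1],t[2]),ang(t[0],t[1])-90,ang(t[3],t[2])-90)
t=q([(38,95),(258,32),(330,325),(103,388)],0,5,100,170,18); print('tray',t,t.mean(0),ang(t[0],t[3]),ang(t[1],t[2]),ang(t[0],t[1])-90,ang(t[3],t[2])-90)
t=q([(360,55),(488,42),(518,258),(384,270)],332,6,218,176,28); print('board',t,t.mean(0),ang(t[0],t[3]),ang(t[1],t[2]),ang(t[0],t[1])-90,ang(t[3],t[2])-90)
t=q([(727,30),(741,400),(609,30),(664,405)],562,5,355,178,54); print('tongs',t,ang(t[0],t[1]),ang(t[2],t[3]))
t=q([(620,90),(722,90),(745,430),(620,430)],562,5,355,178,8); print('rest',t,ang(t[2],t[3])-90)
print(np.array(c['world_from_camera'])[:3,:3])
print(ang(w(c,[0,0,0]),w(c,[1,0,0])))
```

```text
bushes [[489.3 339.7]
 [496.1 314.6]
 [435.3 296.5]
 [428.6 321.4]] [462.3 318.1] 16.749433079262094 16.513659804896783 15.181466303923159 15.094061172453635
tray [[523.6 400.8]
 [560.4 280.5]
 [398.2 233.2]
 [362.9 354.4]] [461.3 317.2] 16.1245074681099 16.265244972193027 16.975796828858435 16.222816536112063
board [[535.1  82.2]
 [541.6  23.9]
 [442.3   9.3]
 [436.4  69.4]] [488.8  46.2] 7.367728374583474 8.336351013316637 6.419855954171652 5.625086581936159
tongs [[ 536.3 -365.5]
 [ 338.  -362.7]
 [ 535.8 -301.2]
 [ 335.3 -321.9]] -0.798046996564866 5.909159340646389
rest [[ 511.8 -317.1]
 [ 512.3 -374.4]
 [ 324.8 -377.6]
 [ 324.7 -309.3]] -179.88042892728038
[[ 0.   1.  -0.2]
 [-1.   0.   0. ]
 [ 0.   0.2  1. ]]Traceback (most recent call last):
  File "<stdin>", line 12, in <module>
  File "<stdin>", line 5, in ang
TypeError: return arrays must be of ArrayType
```

Tray ≈ (461.5, 318.5), yaw 16.2°. Board ≈ (490, 48), yaw about 7°. Tongs ≈ (452, -347), yaw about 0. I'll move over the board now.

```bash
python3 -m handwheel '{"translation":[[0.21,-0.35,-0.1],[0.21,-0.35,-0.1],[0.21,-0.35,-0.1],[0.21,-0.35,-0.1],[0.21,-0.35,-0.1],[0.21,-0.35,-0.1],[0.21,-0.35,-0.1],[0.21,-0.35,-0.1]],"twist":[0.047,0.047,0.047,0.047,0.047,0.047,0.047,0.047]}' 0
```

```text
time: 2.3
tool_pos: [485.4, 52.3, 131.1]
tcp_rot: [3.134, -0.006, 1.726]
contact_force: [1.0, 1.1, 0.5]
grip_width: 91.6
```

```bash
python3 -m handwheel '{"translation":[[0.027,-0.029,0],[0,0,-0.15],[0,0,-0.15],[0,0,-0.15],[0,0,-0.15],[0,0,-0.07],[0,0,0],[0,0,0]],"twist":[-0.019,0,0,0,0,0,0,0]}'
python3 - <<'E'
from h import *
c=cap('scene'); im=c['img'][:,:,::-1]
cv2.imwrite('pics/s1.png',cv2.resize(im[120:260,180:340],None,fx=4,fy=4,interpolation=2))
c=cap('top'); im=c['img'][:,:,::-1]
cv2.imwrite('pics/t1.png',cv2.resize(im[120:260,180:320],None,fx=4,fy=4,interpolation=2))
E
```

```text
time: 3.3
tool_pos: [491.3, 48.0, 29.6]
tcp_rot: [3.131, -0.007, 1.685]
contact_force: [-0.1, 0.1, 0.3]
grip_width: 91.6
```

View pics/s1.png

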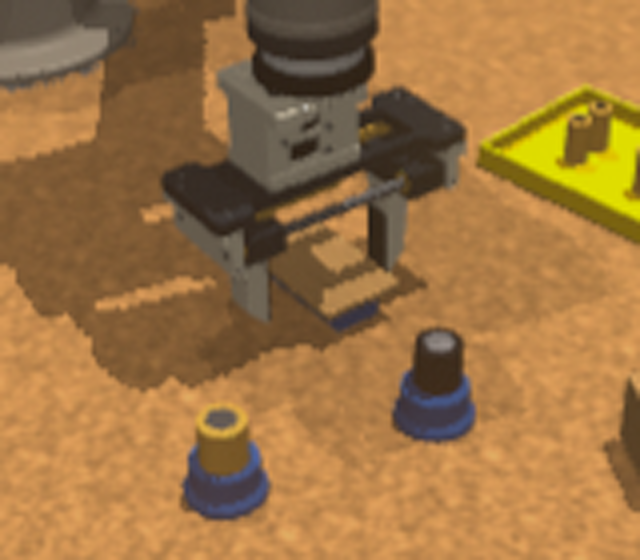

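The fingers straddle the board's long sides, around (250,290) and (385,240) in the crop. I'll close and lift. Yaw is 96.5°.

```bash
python3 -m handwheel '{"translation":[[0,0,0],[0,0,0],[0,0,0],[0,0,0],[0,0,0],[0,0,0.1],[0,0,0.2],[0,0,0.25]],"twist":[0,0,0,0,0,0,0,0]}' 255
```

```text
time: 4.4
tool_pos: [490.0, 47.7, 114.6]
tcp_rot: [3.135, -0.007, 1.684]
contact_force: [1.3, 1.6, 0.3]
grip_width: 59.5
```

```bash
python3 -m handwheel '{"translation":[[-0.03,0.26,0],[-0.03,0.26,0],[-0.03,0.26,0],[-0.03,0.26,0],[-0.03,0.26,0],[-0.02,0.26,0],[-0.02,0.26,0],[0,0,0]],"twist":[0.015,0.015,0.015,0.015,0.015,0.015,0.018,0]}'
python3 - <<'E'
from h import *
np.set_printoptions(precision=1,suppress=True)
o=get_obs();print(o['tool_pos'],o['tcp_rot'])
for n in('top','scene'):
    c=cap(n); im=c['img'][:,:,::-1]
    s=(80,150,200,270) if n=='top' else (250,80,400,200)
    cv2.imwrite('pics/2%s.png'%n,cv2.resize(im[s[1]:s[3],s[0]:s[2]],None,fx=5,fy=5,interpolation=2))
    for l in('board','tray'): print(n,l,[(round(r['score'],2),w(c,r['position'])) for r in spot_point(n,l)[:2]])
E
```

```text
time: 5.4
tool_pos: [463.0, 328.8, 126.8]
tcp_rot: [3.119, -0.007, 1.857]
contact_force: [0.5, -0.6, -0.2]
grip_width: 59.3
[463.  328.8 126.8] [ 3.1 -0.   1.9]
top board [(0.66, array([459.3, 328.4, 123.4]))]
top tray [(0.56, array([464.6, 316.7,  -2.2]))]
scene board [(0.7, array([460.9, 326.7, 114.4]))]
scene tray [(0.73, array([461.8, 318.6,   3.2]))]
```

View pics/2top.png

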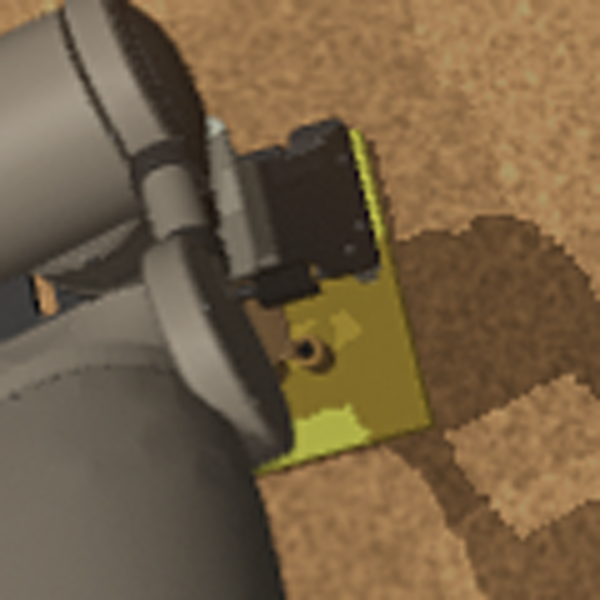

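View pics/2scene.png

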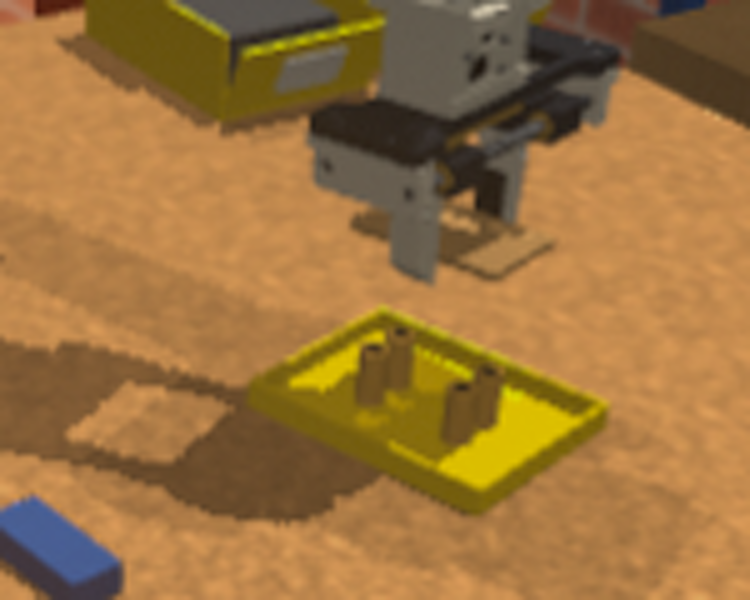

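```bash
python3 -m handwheel '{"translation":[[0,-0.065,0],[0,0,-0.12],[0,0,-0.12],[0,0,-0.12],[0,0,-0.1],[0,0,0],[0,0,0],[0,0,0]],"twist":[0,0,0,0,0,0,0,0]}'
python3 - <<'E'
from h import *
np.set_printoptions(precision=3,suppress=True)
o=get_obs();print(o['tool_pos'],o['tcp_rot'],o['contact_force'])
n='scene'
c=cap(n); im=c['img'][:,:,::-1]
s=(280,100,400,200)
cv2.imwrite('pics/3%s.png'%n,cv2.resize(im[s[1]:s[3],s[0]:s[2]],None,fx=6,fy=6,interpolation=2))
for l in('board','tray'): print(n,l,[(round(r['score'],2),w(c,r['position'])) for r in spot_point(n,l)[:2]])
E
```

```text
time: 6.7
tool_pos: [465.8, 309.3, 57.0]
tcp_rot: [3.119, -0.005, 1.846]
contact_force: [-0.5, -0.3, -0.7]
grip_width: 59.2
[465.841 309.312  57.033] [ 3.119 -0.005  1.846] [-0.482 -0.301 -0.706]
scene board [(0.77, array([462.263, 307.924,  46.997])), (0.66, array([ 452.747, -348.555,   34.743]))]
scene tray [(0.95, array([461.933, 319.52 ,   0.882])), (0.45, array([ 453.859, -348.266,    2.971]))]
```

View pics/3scene.png

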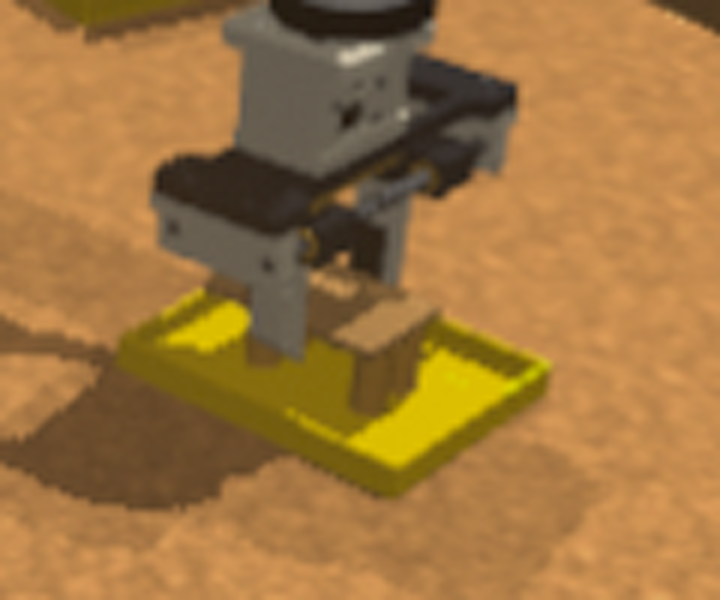

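The tool settled about 10 mm short in y, so I'll correct that before lowering.

```bash
python3 -m handwheel '{"translation":[[-0.004,0.035,0],[-0.004,0.034,0],[0,0,0],[0,0,0],[0,0,-0.03],[0,0,0],[0,0,0],[0,0,0]],"twist":[0.005,0,0,0,0,0,0,0]}'
python3 - <<'E'
from h import *
np.set_printoptions(precision=3,suppress=True)
o=get_obs();print(o['tool_pos'],o['tcp_rot'],o['contact_force'])
n='scene'
c=cap(n); im=c['img'][:,:,::-1]
s=(280,100,400,200)
cv2.imwrite('pics/4%s.png'%n,cv2.resize(im[s[1]:s[3],s[0]:s[2]],None,fx=6,fy=6,interpolation=2))
for l in('board','tray'): print(n,l,[(round(r['score'],2),w(c,r['position'])) for r in spot_point(n,l)[:2]])
E
```

```text
time: 7.85
tool_pos: [464.4, 320.7, 52.3]
tcp_rot: [3.118, -0.005, 1.855]
contact_force: [0.5, 0.5, -0.4]
grip_width: 59.6
[464.386 320.728  52.285] [ 3.118 -0.005  1.855] [ 0.457  0.459 -0.396]
scene board [(0.83, array([460.078, 322.623,  39.984]))]
scene tray [(0.7, array([462.379, 320.108,   2.063]))]
```

View pics/4scene.png

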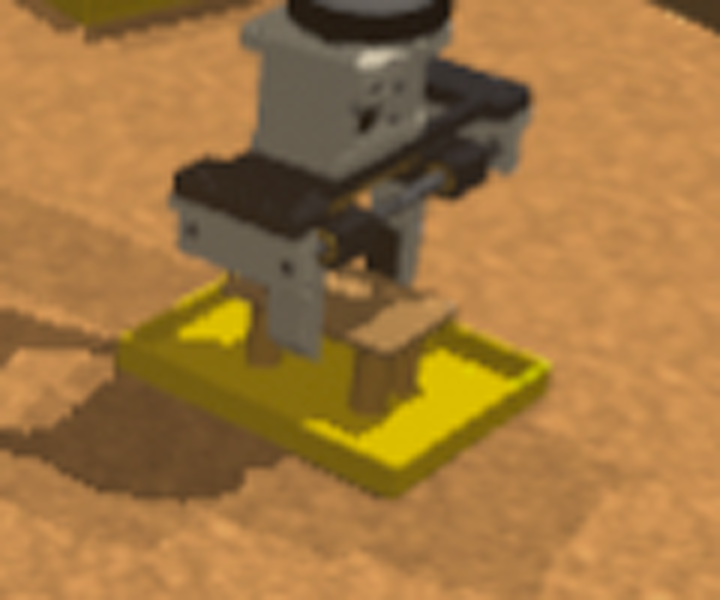

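```bash
python3 -m handwheel '{"translation":[[0,0,-0.012],[0,0,-0.012],[0,0,-0.003],[0,0,0],[0,0,0],[0,0,0],[0,0,0],[0,0,0]],"twist":[0,0,0,0,0,0,0,0]}'
```

```text
time: 9.0
tool_pos: [464.5, 320.8, 48.8]
tcp_rot: [3.118, -0.005, 1.855]
contact_force: [-1.2, 0.4, 2.2]
grip_width: 59.6
```

Contact: 2.2 N upward. I'll release and rise.

```bash
python3 -m handwheel '{"translation":[[0,0,0],[0,0,0],[0,0,0],[0,0,0.1],[0,0,0.2],[0,0,0.3],[0,0,0.3],[0,-0.2,0.15]],"twist":[0,0,0,0,0,0,0,0]}' 0
python3 - <<'E'
from h import *
np.set_printoptions(precision=3,suppress=True)
for n,s in(('top',(90,160,190,260)),('scene',(280,100,400,200))):
    c=cap(n); im=c['img'][:,:,::-1]
    cv2.imwrite('pics/5%s.png'%n,cv2.resize(im[s[1]:s[3],s[0]:s[2]],None,fx=6,fy=6,interpolation=2))
    for l in('board','tray'): print(n,l,[(round(r['score'],2),w(c,r['position'])) for r in spot_point(n,l)[:2]])
E
```

```text
time: 10.0
tool_pos: [463.4, 291.0, 213.1]
tcp_rot: [3.118, -0.005, 1.857]
contact_force: [1.2, -0.5, -0.0]
grip_width: 91.9
top board [(0.49, array([462.042, 320.112,  42.658]))]
top tray [(0.89, array([463.511, 322.643,   1.299]))]
scene board [(0.73, array([461.964, 319.719,  39.598]))]
scene tray [(0.84, array([459.066, 318.213,   1.762]))]
```

View pics/5scene.png

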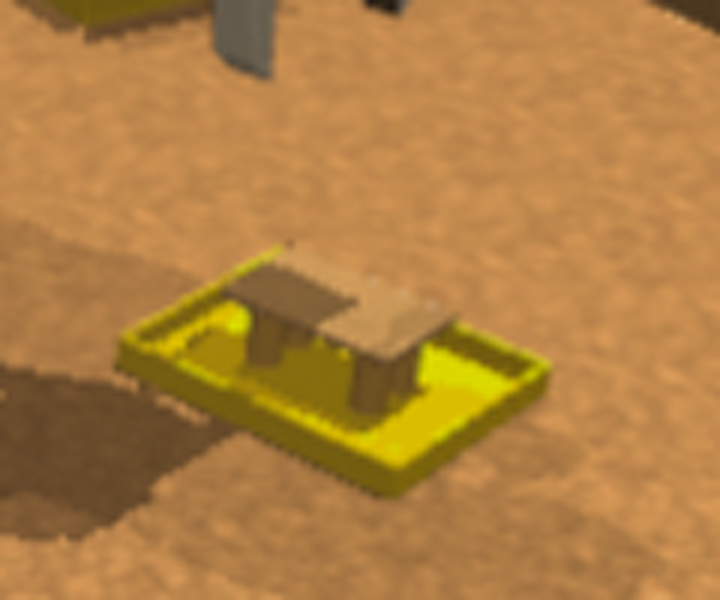

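View pics/5top.png

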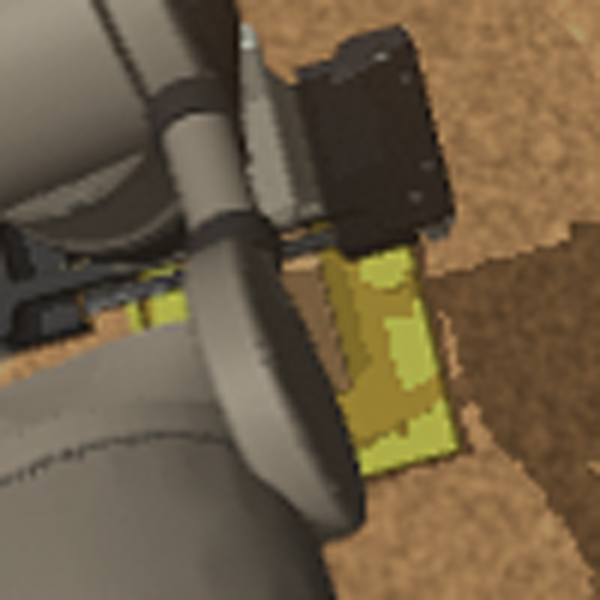

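The board lies flat on the bushes, with the network centres within about 3 mm. Now over to the tongs.

```bash
python3 -m handwheel '{"translation":[[0,-0.34,0],[0,-0.36,0],[0,-0.36,0],[0,-0.36,0],[0,-0.36,0],[0,-0.36,0],[0,-0.36,0],[0,-0.36,0]],"twist":[-0.025,-0.025,-0.025,-0.025,-0.025,-0.025,-0.025,-0.015]}'
python3 - <<'E'
from h import *
np.set_printoptions(precision=1,suppress=True)
c=cap('top'); im=c['img'][:,:,::-1]
s=(80,160,180,260)
cv2.imwrite('pics/6t.png',cv2.resize(im[s[1]:s[3],s[0]:s[2]],None,fx=6,fy=6,interpolation=2))
print([(round(r['score'],2),w(c,r['position'])) for r in spot_point('top','board')])
print(get_obs()['tool_pos'])
E
```

```text
time: 11.3
tool_pos: [459.0, -143.6, 200.4]
tcp_rot: [3.138, -0.009, 1.559]
contact_force: [1.1, -0.4, 0.5]
grip_width: 91.3
[(0.74, array([464.1, 321.9,  39.6]))]
[ 459.3 -146.5  200.2]
```

View pics/6t.png

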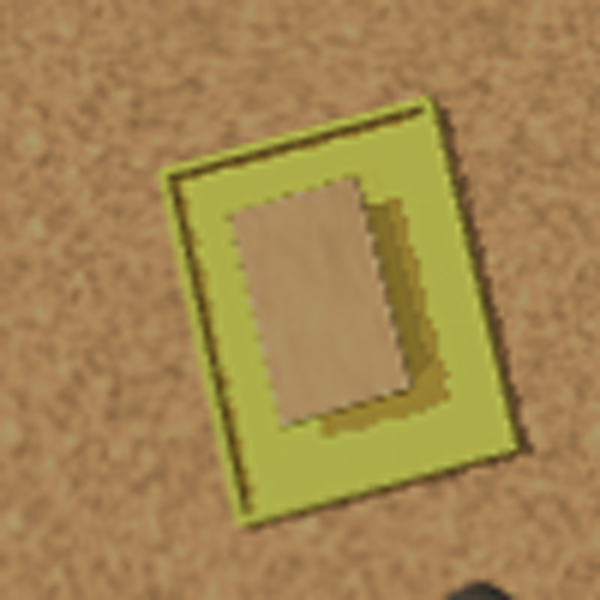

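Board is squarely on the tray, at about (320,303) in the crop. I'll check its centre numerically and carry on to the tongs.

```bash
python3 -m handwheel '{"translation":[[-0.01,-0.2,-0.05],[-0.01,-0.2,-0.1],[-0.01,-0.2,-0.1],[-0.01,-0.2,-0.1],[-0.01,-0.2,-0.1],[0,-0.2,0],[0,0,0],[0,0,0]],"twist":[0.002,0,0,0,0,0,0,0]}'
python3 - <<'E'
from h import *
np.set_printoptions(precision=1,suppress=True)
c=cap('top')
def q(pts,s,x0,y0,z): return np.array([pix2w(c,((x+.5)/s+x0-.5,(y+.5)/s+y0-.5),z)[:2] for x,y in pts])
def ang(a,b): return np.degrees(np.arctan2(*(a-b)[::-1]))
for p,z in(([(228,213),(358,178),(410,388),(284,427)],46),([(163,170),(430,96),(523,450),(240,525)],18)):
    t=q(p,6,80,160,z);print(t.mean(0),ang(t[0],t[3]),ang(t[1],t[2]))
c=cap('scene'); im=c['img'][:,:,::-1]
cv2.imwrite('pics/7s.png',cv2.resize(im[120:270,40:220],None,fx=4,fy=4,interpolation=2))
for l in('tongs','tongs_tip'): print([(round(r['score'],2),w(c,r['position'])) for r in spot_point('scene',l)])
o=get_obs();print(o['tool_pos'],o['tcp_rot'])
E
```

```text
time: 12.4
tool_pos: [452.9, -322.0, 122.4]
tcp_rot: [-3.134, -0.021, 1.564]
contact_force: [-0.6, 1.2, -0.1]
grip_width: 91.7
[460.9 319. ] 17.99902629579064 16.72880165897763
[462.1 317.2] 15.874225664430027 17.13763297343686
[(0.77, array([ 455.5, -345.8,   33.5]))]
[(0.77, array([ 522. , -348. ,   48.8]))]
[ 453.1 -322.6  123.4] [-3.1 -0.   1.6]
```

View pics/7s.png

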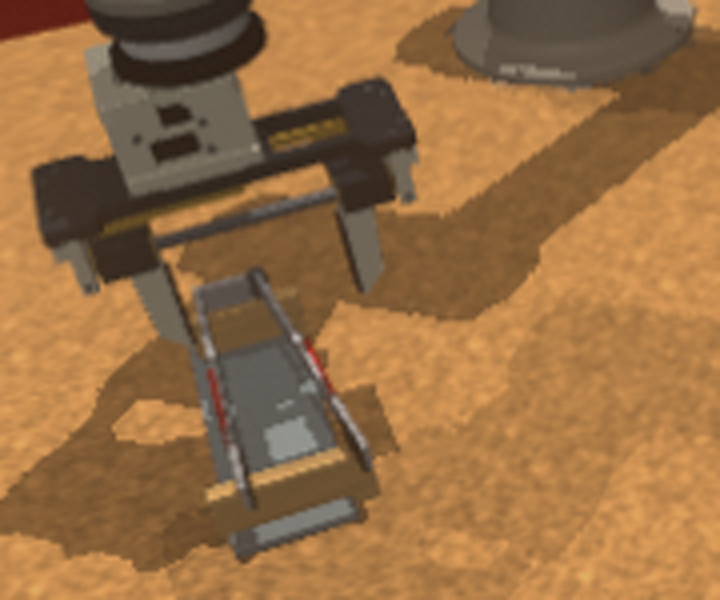

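```bash
python3 -m handwheel '{"translation":[[0,-0.105,0],[0,0,0],[0,0,-0.1],[0,0,-0.15],[0,0,-0.15],[0,0,-0.09],[0,0,0],[0,0,0]],"twist":[0,0,0,0,0,0,0,0]}'
python3 - <<'E'
from h import *
np.set_printoptions(precision=3,suppress=True)
c=cap('scene'); im=c['img'][:,:,::-1]
cv2.imwrite('pics/8s.png',cv2.resize(im[140:270,60:180],None,fx=5,fy=5,interpolation=2)[:600])
for l in('tongs','tongs_tip'): print([(round(r['score'],2),w(c,r['position'])) for r in spot_point('scene',l)])
o=get_obs();print(o['tool_pos'],o['tcp_rot'])
E
```

```text
time: 13.6
tool_pos: [452.7, -338.3, 45.7]
tcp_rot: [-3.136, -0.019, 1.565]
contact_force: [0.0, 0.1, 0.9]
grip_width: 91.8
[(0.77, array([ 452.581, -348.77 ,   36.191])), (0.27, array([ 454.013, -348.278,    1.226]))]
[(0.66, array([740.293, 160.917,  -0.186])), (0.63, array([ 521.314, -350.   ,   46.903]))]
[ 452.756 -338.456   46.088] [-3.136 -0.019  1.565]
```

View pics/8s.png

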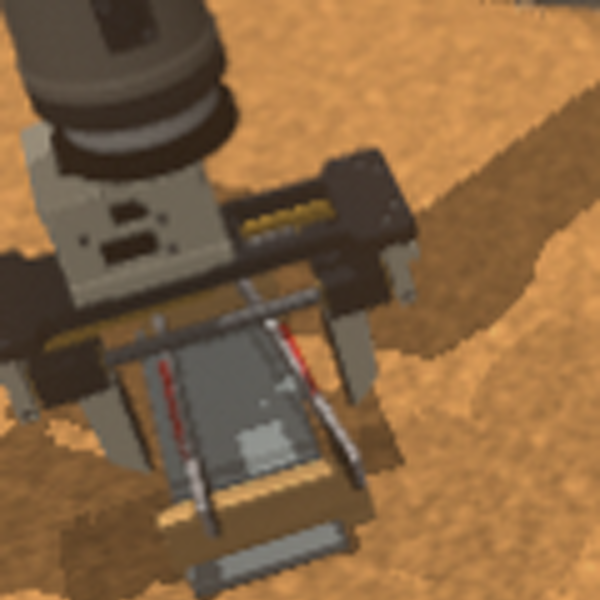

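```bash
python3 -m handwheel '{"translation":[[0,0,0.01],[0,0,0],[0,0,0],[0,0,0],[0,0,0],[0,0,0],[0,0,0],[0,0,0]],"twist":[0,0,0,0,0,0,0,0]}' 102
python3 - <<'E'
from h import *
np.set_printoptions(precision=3,suppress=True)
c=cap('scene'); im=c['img'][:,:,::-1]
cv2.imwrite('pics/9s.png',cv2.resize(im[140:270,60:180],None,fx=5,fy=5,interpolation=2)[:600])
c=cap('top'); im=c['img'][:,:,::-1]
cv2.imwrite('pics/9t.png',cv2.resize(im[170:270,340:420],None,fx=6,fy=6,interpolation=2))
o=get_obs();print(o['tool_pos'],o['tcp_rot'])
E
```

```text
time: 14.75
tool_pos: [453.3, -338.7, 49.0]
tcp_rot: [-3.138, -0.017, 1.565]
contact_force: [0.5, 0.1, 0.0]
grip_width: 54.8
[ 453.247 -338.727   48.996] [-3.138 -0.017  1.565]
```

View pics/9s.png

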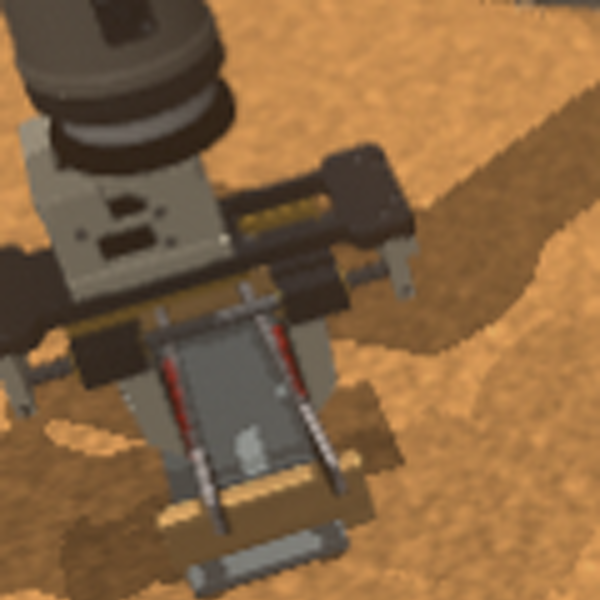

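View pics/9t.png

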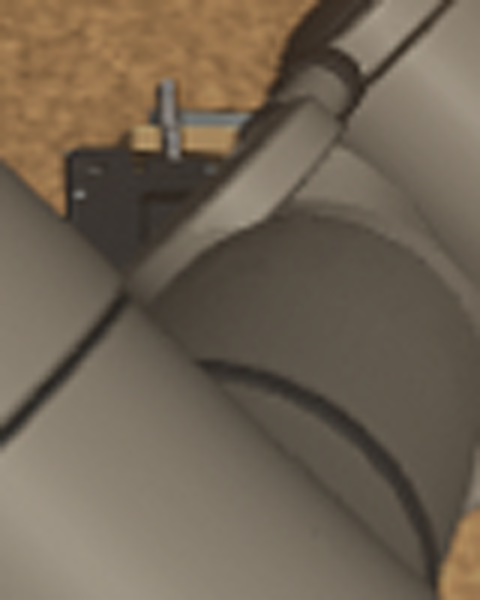

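The tongs are held at 54.8 mm, with the jaw still open by about 0.07 rad. I'll lift.

```bash
python3 -m handwheel '{"translation":[[0,0,0.03],[0,0,0.06],[0,0,0.1],[0,0,0.12],[0,0,0.12],[0,0,0.1],[0,0,0],[0,0,0]],"twist":[0,0,0,0,0,0,0,0]}'
python3 - <<'E'
from h import *
np.set_printoptions(precision=3,suppress=True)
c=cap('scene'); im=c['img'][:,:,::-1]
cv2.imwrite('pics/10s.png',cv2.resize(im[110:260,60:180],None,fx=5,fy=5,interpolation=2)[:750][:600])
for l in('tongs','tongs_tip'): print([(round(r['score'],2),w(c,r['position'])) for r in spot_point('scene',l)])
for l in('brass_bush','black_bush'): print([(round(r['score'],2),w(c,r['position'])) for r in spot_point('scene',l)])
c=cap('top')
for l in('brass_bush','black_bush'): print([(round(r['score'],2),w(c,r['position'])) for r in spot_point('top',l)])
o=get_obs();print(o['tool_pos'],o['tcp_rot'],o['grip_width'])
E
```

```text
time: 15.85
tool_pos: [453.2, -339.0, 135.1]
tcp_rot: [-3.139, -0.016, 1.565]
contact_force: [-0.2, 0.3, -0.5]
grip_width: 55.2
[(0.71, array([ 734.547, -260.386,    2.614])), (0.64, array([ 452.788, -346.807,  120.426]))]
[(0.92, array([ 519.272, -344.637,  134.691]))]
[(0.59, array([630.06 , -85.178,  24.103]))]
[(0.75, array([630.   ,  53.315,  27.577]))]
[(0.59, array([627.612, -93.482,  25.646]))]
[]
[ 453.356 -339.052  134.966] [-3.139 -0.016  1.565] 55.104533637676305
```

View pics/10s.png

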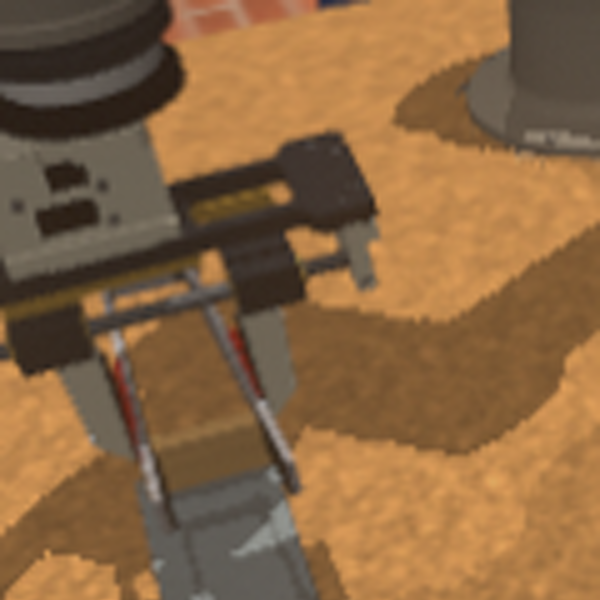

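Tongs are lifted level, with the tip near TCP+(66,-5.6). Now I'll pin the brass bush position more precisely.

Run:
```python
from h import *
np.set_printoptions(precision=1,suppress=True)
a=cv2.imread('pics/top0.png'); b=cv2.imread('pics/scene0.png')
o=np.zeros((480,800,3),np.uint8)
o[:,:400]=cv2.resize(a[130:178,265:305],(400,480),interpolation=2)
o[:,400:]=cv2.resize(b[210:258,216:256],(400,480),interpolation=2)
ct=cap('top');cs=cap('scene')
for x,y in((628,-89.5),):
    for c,x0,y0,ox in((ct,265,130,0),(cs,216,210,400)):
        for z in(25,55):
            P=np.array([w2pix(c,[x+15*np.cos(t),y+15*np.sin(t),z]) for t in np.linspace(0,6.28,60)])
            P=((P+.5-[x0,y0])*10-.5)+[ox,0]
            cv2.polylines(o,[P.round().astype(int)],True,(0,255,0),1)
cv2.imwrite('pics/11.png',o)
```

```text
(no output)
```

View pics/11.png

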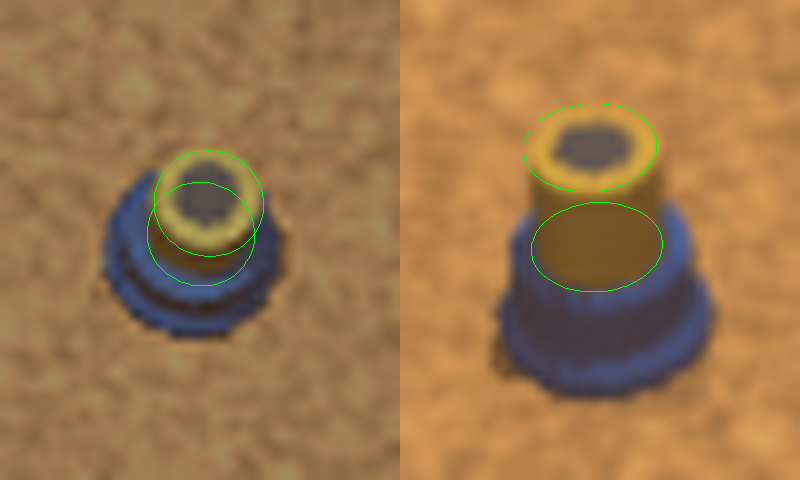

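The overlay at (628, -89.5) fits both views to within about 1 mm. I'll go above the bush.

```bash
python3 -m handwheel '{"translation":[[0.12,0.277,0],[0.12,0.277,0],[0.12,0.277,0],[0.12,0.277,0],[0.12,0.277,0],[0.12,0.277,0],[0,0,0],[0,0,0]],"twist":[0,0,0,0,0,0,0,0]}'
python3 - <<'E'
from h import *
o=get_obs();print(o['tool_pos'],o['tcp_rot'],o['grip_width'])
E
```

```text
time: 17.35
tool_pos: [563.8, -83.4, 134.9]
tcp_rot: [-3.141, -0.014, 1.563]
contact_force: [0.2, -0.4, -0.6]
grip_width: 55.0
[563.82713217 -83.40446859 134.94146139] [-3.14083953 -0.01400854  1.56288607] 54.976304022579704
```

```bash
python3 -m handwheel '{"translation":[[-0.016,-0.04,-0.05],[0,0,-0.1],[0,0,-0.08],[0,0,0],[0,0,0],[0,0,0],[0,0,0],[0,0,0]],"twist":[0.003,0,0,0,0,0,0,0]}'
python3 - <<'E'
from h import *
np.set_printoptions(precision=1,suppress=True)
o=get_obs();print(o['tool_pos'],o['tcp_rot'],o['grip_width'])
for n,s in(('top',(240,110,340,210)),('scene',(170,130,290,260))):
    c=cap(n); im=c['img'][:,:,::-1]
    cv2.imwrite('pics/12%s.png'%n,cv2.resize(im[s[1]:s[3],s[0]:s[2]],None,fx=5,fy=5,interpolation=2)[:600])
    for l in('tongs','tongs_tip','brass_bush'): print([(round(r['score'],2),w(c,r['position'])) for r in spot_point(n,l)])
E
```

```text
time: 18.35
tool_pos: [560.2, -93.2, 97.8]
tcp_rot: [-3.14, -0.014, 1.563]
contact_force: [0.2, 0.7, -0.7]
grip_width: 55.0
[560.2 -93.2  97.8] [-3.1 -0.   1.6] 54.98473477770289
[(0.29, array([492.1,  45. ,  -1.4]))]
[]
[(0.4, array([464.8, 319.7,  41.4]))]
[(0.56, array([559.8, -99.9,  85. ])), (0.39, array([630.3, -86. ,  26.7]))]
[(0.78, array([627.8, -99.4,  93.3])), (0.61, array([628.9, -85.5,  23.3]))]
[(0.55, array([631.6, -82.4,  25.7]))]
```

View pics/12top.png

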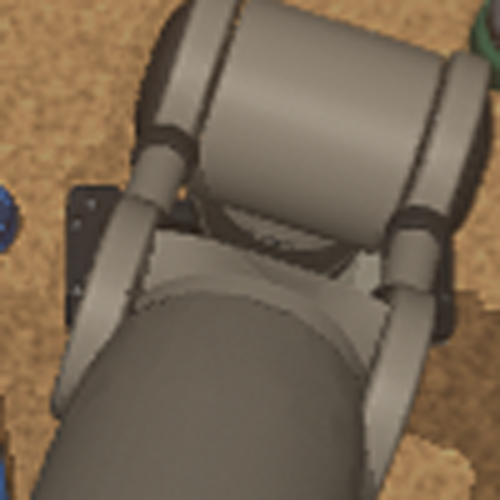

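View pics/12scene.png

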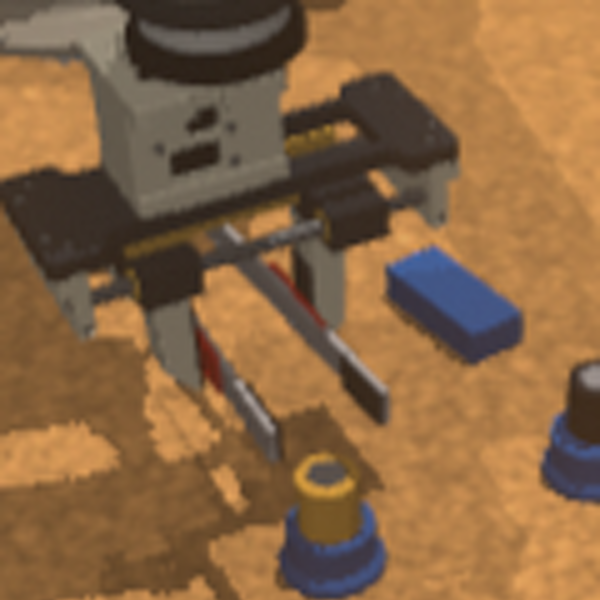

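```bash
python3 -m handwheel '{"translation":[[0.004,0.028,0],[0,0,0],[0,0,-0.06],[0,0,-0.04],[0,0,0],[0,0,0],[0,0,0],[0,0,0]],"twist":[0,0,0,0,0,0,0,0]}'
python3 - <<'E'
from h import *
np.set_printoptions(precision=1,suppress=True)
o=get_obs();print(o['tool_pos'],o['tcp_rot'],o['grip_width'])
for n,s in(('scene',(190,150,270,250)),):
    c=cap(n); im=c['img'][:,:,::-1]
    g=cv2.resize(im[s[1]:s[3],s[0]:s[2]],None,fx=6,fy=6,interpolation=2)
    zz=o['tool_pos'][2]-13+18
    for z in(55,zz):
        P=np.array([w2pix(c,[628+15*np.cos(t),-89.5+15*np.sin(t),z]) for t in np.linspace(0,6.28,60)])
        P=((P+.5-[s[0],s[1]])*6-.5)
        cv2.polylines(g,[P.round().astype(int)],True,(0,255,0),1)
    cv2.imwrite('pics/13.png',g)
    for l in('tongs_tip','brass_bush'): print([(round(r['score'],2),w(c,r['position'])) for r in spot_point(n,l)])
E
```

```text
time: 19.75
tool_pos: [560.5, -88.7, 81.1]
tcp_rot: [-3.139, -0.014, 1.563]
contact_force: [0.2, 0.2, -0.8]
grip_width: 55.0
[560.5 -88.7  81.1] [-3.1 -0.   1.6] 54.97286937288343
[(0.71, array([ 737.6, -259.4,    0.9])), (0.64, array([628.9, -96.2,  81. ]))]
[(0.63, array([628.5, -86.9,  26.2]))]
```

View pics/13.png

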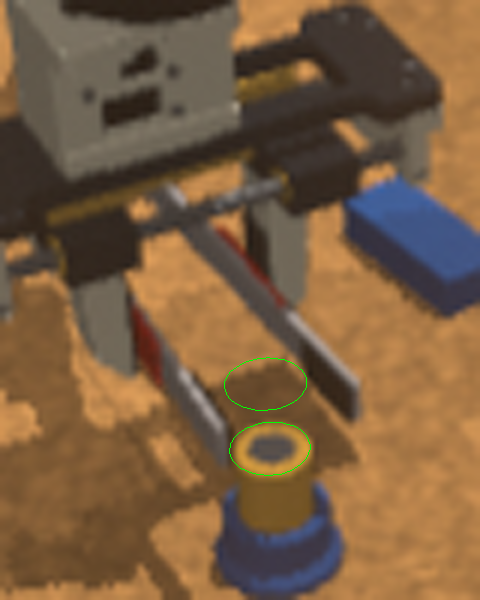

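The bush's outline, projected up to pad height (circle at (265,384)), sits between the pads with clearance on both sides. I'll descend around it.

```bash
python3 -m handwheel '{"translation":[[0,0,-0.05],[0,0,-0.06],[0,0,-0.06],[0,0,-0.05],[0,0,0],[0,0,0],[0,0,0],[0,0,0]],"twist":[0,0,0,0,0,0,0,0]}'
python3 - <<'E'
from h import *
np.set_printoptions(precision=1,suppress=True)
o=get_obs();print(o['tool_pos'],o['tcp_rot'],o['grip_width'])
for n,s in(('scene',(190,150,270,250)),):
    c=cap(n); im=c['img'][:,:,::-1]
    g=cv2.resize(im[s[1]:s[3],s[0]:s[2]],None,fx=6,fy=6,interpolation=2)
    cv2.imwrite('pics/14.png',g)
E
```

```text
time: 20.9
tool_pos: [560.3, -88.7, 45.5]
tcp_rot: [-3.139, -0.014, 1.563]
contact_force: [-0.1, 0.7, -1.5]
grip_width: 55.2
[560.3 -88.7  45.5] [-3.1 -0.   1.6] 55.15226188067125
```

View pics/14.png

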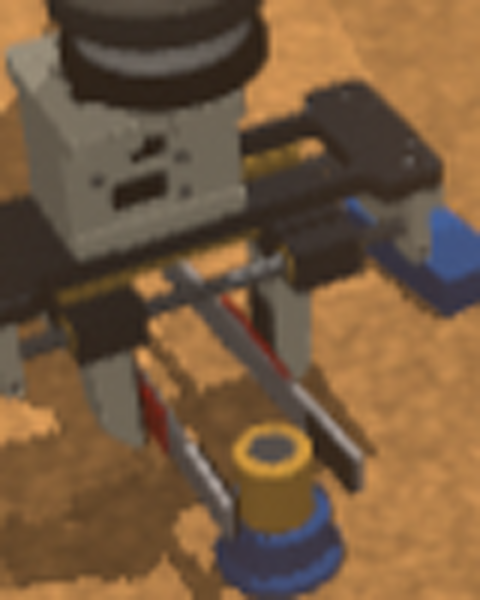

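The bush stands between the pads, with a clear gap on both sides. Close with full grip.

```bash
python3 -m handwheel '{"translation":[[0,0,0],[0,0,0],[0,0,0],[0,0,0],[0,0,0],[0,0,0],[0,0,0],[0,0,0]],"twist":[0,0,0,0,0,0,0,0]}' 255
python3 - <<'E'
from h import *
np.set_printoptions(precision=1,suppress=True)
o=get_obs();print(o['tool_pos'],o['tcp_rot'],o['grip_width'],o['contact_force'])
for n,s in(('scene',(190,150,270,250)),):
    c=cap(n); im=c['img'][:,:,::-1]
    g=cv2.resize(im[s[1]:s[3],s[0]:s[2]],None,fx=6,fy=6,interpolation=2)
    cv2.imwrite('pics/15.png',g)
E
```

```text
time: 21.95
tool_pos: [560.5, -88.7, 45.7]
tcp_rot: [-3.139, -0.014, 1.563]
contact_force: [-0.2, -0.5, -1.5]
grip_width: 45.9
[560.5 -88.7  45.7] [-3.1 -0.   1.6] 45.949996455639884 [-0.2 -0.5 -1.5]
```

View pics/15.png

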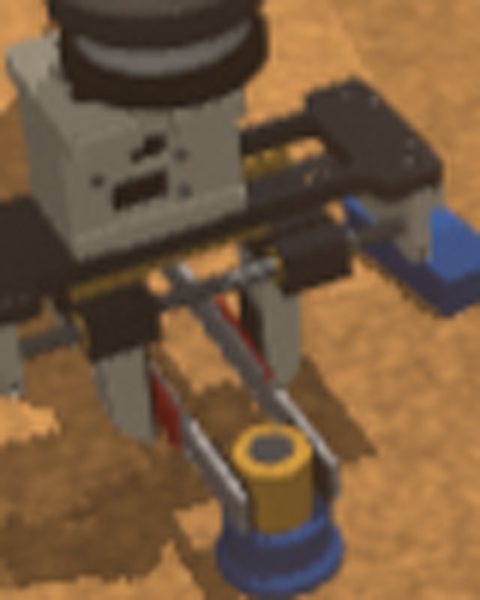

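Width is 45.9 mm, so the jaw is at about 0 and clamped on the bush. Lifting slowly.

```bash
python3 -m handwheel '{"translation":[[0,0,0.02],[0,0,0.04],[0,0,0.07],[0,0,0.1],[0,0,0.12],[0,0,0.14],[0,0,0.12],[0,0,0.1]],"twist":[0,0,0,0,0,0,0,0]}'
python3 - <<'E'
from h import *
np.set_printoptions(precision=1,suppress=True)
o=get_obs();print(o['tool_pos'],o['tcp_rot'],o['grip_width'],o['contact_force'])
for n,s in(('scene',(180,100,280,200)),):
    c=cap(n); im=c['img'][:,:,::-1]
    g=cv2.resize(im[s[1]:s[3],s[0]:s[2]],None,fx=6,fy=6,interpolation=2)
    cv2.imwrite('pics/16.png',g)
    for l in('tongs_tip','brass_bush'): print([(round(r['score'],2),w(c,r['position'])) for r in spot_point(n,l)])
E
```

```text
time: 23.0
tool_pos: [559.8, -88.5, 159.8]
tcp_rot: [-3.139, -0.014, 1.563]
contact_force: [0.5, 0.2, -2.2]
grip_width: 45.8
[559.8 -88.5 159.8] [-3.1 -0.   1.6] 45.77252158426757 [ 0.5  0.2 -2.2]
[(0.56, array([627.3, -89.4, 157.7]))]
[(0.65, array([628.4, -87. , 138. ]))]
```

View pics/16.png

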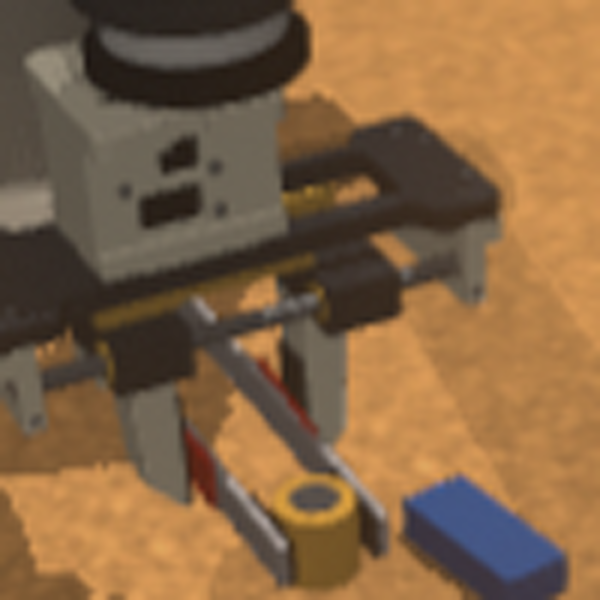

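Clean lift: the bush is upright in the tongs, about (+68, +0.5, -21) from the TCP. Carrying it to the board.

```bash
python3 -m handwheel '{"translation":[[-0.03,0.08,0],[-0.06,0.14,0],[-0.08,0.2,0],[-0.08,0.2,0],[-0.08,0.2,0],[-0.08,0.2,0],[-0.08,0.2,0],[-0.08,0.2,0]],"twist":[0,0,0,0,0,0,0,0]}'
python3 -m handwheel '{"translation":[[-0.08,0.2,0],[-0.08,0.2,0],[-0.08,0.2,0],[-0.08,0.18,0],[-0.06,0.14,0],[-0.04,0.1,0],[-0.02,0.05,0],[0,0,0]],"twist":[0,0,0,0,0,0,0,0]}'
```

```text
time: 24.15
tool_pos: [462.5, 137.9, 153.8]
tcp_rot: [-3.127, -0.017, 1.563]
contact_force: [-0.6, 0.5, -2.4]
grip_width: 45.7
time: 25.15
tool_pos: [379.3, 310.0, 150.0]
tcp_rot: [-3.115, -0.015, 1.573]
contact_force: [-0.9, -0.2, -2.3]
grip_width: 46.0
```

```bash
python3 -m handwheel '{"translation":[[0.03,0.02,0],[0.03,0.02,0],[0.02,0,0],[0,0,0],[0,0,0],[0,0,0],[0,0,0],[0,0,0]],"twist":[0,0,0,0,0,0,0,0]}'
python3 - <<'E'
from h import *
np.set_printoptions(precision=1,suppress=True)
o=get_obs();print(o['tool_pos'],o['tcp_rot'],o['grip_width'],o['contact_force'])
for n,s in(('scene',(270,60,390,180)),('top',(80,150,200,270))):
    c=cap(n); im=c['img'][:,:,::-1]
    g=cv2.resize(im[s[1]:s[3],s[0]:s[2]],None,fx=5,fy=5,interpolation=2)
    cv2.imwrite('pics/17%s.png'%n,g)
    for l in('tongs_tip','brass_bush','board','tray','pot','carton','black_bush'): print(l,[(round(r['score'],2),w(c,r['position'])) for r in spot_point(n,l)[:1]])
E
```

```text
time: 26.15
tool_pos: [392.8, 314.8, 149.8]
tcp_rot: [-3.115, -0.014, 1.571]
contact_force: [-0.2, -0.3, -2.3]
grip_width: 45.3
[392.8 314.8 149.8] [-3.1 -0.   1.6] 45.29255264750445 [-0.2 -0.3 -2.3]
tongs_tip []
brass_bush [(0.55, array([460.2, 319.8, 124.5]))]
board [(0.63, array([460.3, 318.5,  38.2]))]
tray [(0.64, array([461.1, 319.1,  -2.3]))]
pot [(0.82, array([ 737.6, -259.6,    4. ]))]
carton [(0.65, array([741.4, 161.4,   0.7]))]
black_bush [(0.46, array([628.8,  53.3,  28.9]))]
tongs_tip [(0.47, array([457. , 317.9, 143.3]))]
brass_bush [(0.6, array([464.2, 319.2,  -0.1]))]
board [(0.83, array([465.6, 320.4,  41.9]))]
tray [(0.76, array([464.4, 319.5,  -1.2]))]
pot [(0.56, array([ 737.8, -257.6,    1.6]))]
carton [(0.8, array([745.1, 162.2,  -1.8]))]
black_bush [(0.58, array([632.9,  55.1,  26.6]))]
```

View pics/17scene.png

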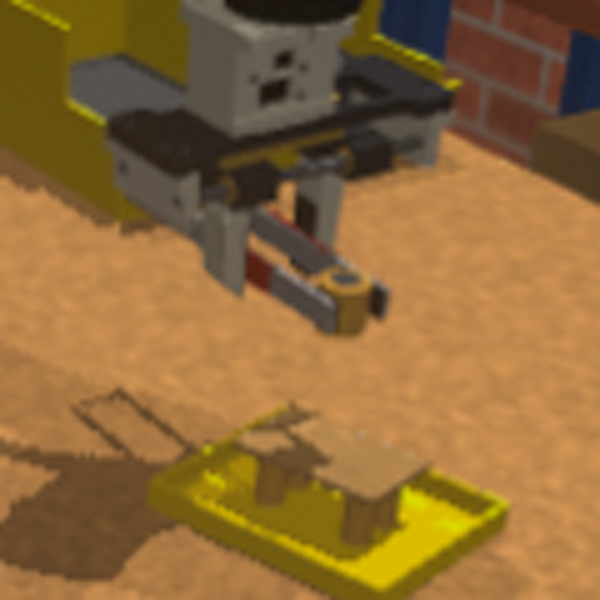

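View pics/17top.png

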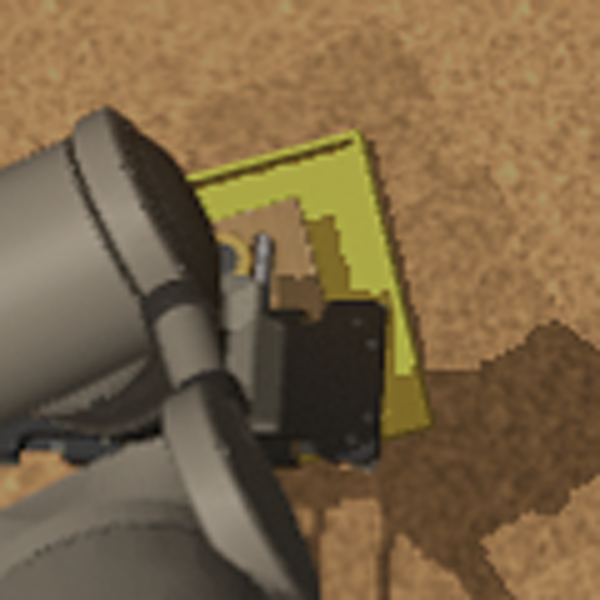

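The bush is over the board's middle, upright and roughly 80 mm above it. One settling call, then I hand in.

```bash
python3 -m handwheel '{"translation":[[0,0,0],[0,0,0],[0,0,0],[0,0,0],[0,0,0],[0,0,0],[0,0,0],[0,0,0]],"twist":[0,0,0,0,0,0,0,0]}'
python3 - <<'E'
from h import *
o=get_obs();print(o['tool_pos'],o['grip_width'],max(abs(np.array(o['dq']))))
print(close_job())
E
```

```text
time: 27.95
tool_pos: [392.9, 314.8, 149.8]
tcp_rot: [-3.115, -0.014, 1.571]
contact_force: [0.7, -0.1, -2.0]
grip_width: 45.9
[392.86538512 314.77807108 149.78588551] 45.912992353673886 0.0016803756899046443
the job is handed in; nothing more can be done
None
```

The board is on the four bushes and let go, and the brass bush is held upright in the tongs over its middle. I handed the job in at about 28 s; it reports no verdict.

**Board:** It lies flat. Corner measurements put it within about 2 mm and 1° of the tray.

**Tongs and bush:** I took the tongs at the sleeves, part-closed at 55 mm, lowered them around the brass bush and closed them at 45.9 mm, so the jaw is at about 0. The gripper did not touch the bush in any picture.

**Last checks:**
- **Bush position:** it is upright at about (461, 316–320), with its underside at about 125–129 mm. That is within about 5 mm of the board's middle and roughly 80 mm above it.
- **Stillness:** the arm was still, with joint speeds below 0.002 rad/s.
- **Other things:** the pot, carton and black bush were found where they started, within the networks' error.

**Disagreements:** In the last top view the network put the brass bush at table height. I discounted this because the bush was largely hidden by the arm and the scene view clearly showed it in the tongs. The scene network did not find the tongs tip in that last picture. While placing the board, the tool first settled about 10 mm off in y, which I corrected before lowering it.

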